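# Set the toy train turntable to the water tower siding

## Robot

A 7-joint arm with a two-finger parallel gripper is mounted at the origin on the work surface. World frame = base frame: x ahead of the robot, y to its left, z up, the work surface at z = 0. Lengths are in mm, angles in rad, forces in N, time in s.
With the tool pointing down it reaches from about 425 to 950 mm from the base axis. Payload 4.7 kg.
Tool frame: the origin (TCP) lies at the very end of the fingers, on their centre line; the grasp point (between the pads) lies 19 mm behind it; z points along the fingers, y is the line along which they close (so a half turn about z gives the same grasp; the last joint's range is limited). The gripper opens to 87 mm and grips with 3 to 60 N. Pads are 19 mm wide; open, the fingers measure 117 mm over their backs; the gripper's body (75 mm by 190 mm) begins 51 mm behind the grasp point.
Start: joints at [1.102, 0.469, -0.049, 1.532, 0.024, 1.141, -0.082], TCP at [287.434, -610.763, 222.573] pointing down, gripper open.
Joint ranges: [-2.59, 2.59], [-0.33, 1.99], [-1.39, 1.29], [0.1, 2.45], [-1.04, 4.18], [0.21, 1.99], [-2.66, 2.66]. Speed limits (rad/s): [2.57, 2.57, 3.14, 3.14, 3.14, 3.14, 3.14].

## Interface

Orientations are given as a rotation vector (axis times angle).
In Python, from plant import * gives the robot as it stands. The module is installed in compiled form; this text tells all that it offers.
- The arm moves only by the shell command python3 -m pendant 'ROWS' [FORCE]. ROWS is a JSON object of lists of equal length, an entry for each row: "travel": the shift along the world's x, y, z scaled (see below), a list of three; "twist": the turn, a rotation vector about the world's x, y, z scaled (see below), a list of three; "gripper": the finger opening in mm, from 0 to 87. A call has 1 to 8 rows; each row shifts and turns the commanded pose from where the row before left it; what a row does not reach is not made up. The controller multiplies each number of a shift by 250 mm and each number of a turn by 360 degrees. A row lasts 1/12 s, in which the tool goes at most 41.7 mm and 7.16 degrees, less where a joint would pass 70% of its speed; a pose out of reach is approached as far as the arm can. A call with a number of a shift or a turn outside -1 to 1 is refused whole. A call with a gripper value outside its range is refused whole. The fingers move at their own pace and stop on an object; FORCE is the grip in N (left out, the last holds). Time passes only in rows, so rows that do not move let the fingers close. It gives the time, the measured TCP pose, the force, the opening and the grip force at its end, in the units of the state.
- get_state(): the state, without advancing time (a new reading comes with each control period).
- snapshot(name): name is "side" or "top"; returns a dict with "image" (480x640x3 uint8, red, green, blue), "fx", "fy", "cx", "cy" (pixels), "k1" (the pictures are not rectified: a ray, as slopes to the right and down, at radius r is drawn at 1 + k1 r^2 times it, then the intrinsics apply), "extrinsics" (4x4, takes a point from camera to world coordinates). Camera axes: x right, y down, z forward; pixel columns grow to the right and rows downward; lengths in mm; the calibration is good to about 2 mm. A picture is of the moment at which its call begins. There is no depth.
- sign_off(): hands the job in; it is judged then, once.
Trained networks look in the newest picture that a camera, given by its name, has taken for a name from the list of things; names that differ only in an ending like _2 or _b are one class to them, and where a whole thing is asked for, a point or a joint stands for the part that bears it (a point fixed in the world has none). Each returns a list of dicts, best first, with "p" (0 to 1); they miss things now and then, are a little off and sometimes report something else, mostly with a low value. They report only what shows in the picture. A call takes as long as a camera call. They do not tell look-alikes from the thing itself.
- search_frame(camera, query): "xyz" ([x, y, z] in mm, in world coordinates, good to about 4 mm: the middle of the surface that is visible of it).
The state is a dict: "time": time; "joints": joint angles; "qd": joint speeds; "joint_efforts": joint torques, N m; "ee_pos": TCP position; "orientation": TCP orientation; "contact_force": force on the tool from outside, world axes, zero at the start; "torque": the same for the moment, N m; "width": opening from 0.0 (shut) to 1.0 (fully open); "grasp_force": force on a finger pad.
Only numpy, scipy, OpenCV 4.12 (cv2) and the standard library are available. Lean on these libraries where they do the work, as an engineer would, in place of code of your own. Each camera call takes 0.05 s, during which the arm holds its last target. There are 200 camera calls.

## Task

Push the upright tab on the wooden train turntable to step the bridge track round, past the sidings between, until its far end (opposite the tab) lines up with the siding where the little water tower stands, and leave it set there. The water tower, the other turned wooden pieces and the toys around the board stay standing where they are.

Things in the scene. Friction and masses are not known exactly. Their poses are not given: they have to be found in the camera images.
- board: Round wooden board, 410 mm across, 12 mm thick, fixed to the table. Origin: on the turntable's axis at table level; z up; x along the middle of the fan of six sidings, which lie at -1.125, -0.675, -0.225, 0.225, 0.675, 1.125 rad about z from x. The inner two end in buffer blocks (top 38 mm above the table); at the end of each other one stands a turned piece, 185 mm from the axis, in any order.
- turntable (a joint): Angle in rad about the board's z, counter-clockwise from above positive; at 0 the bridge's far end points along the board's x; it lines up with the sidings at +-0.225, +-0.675 and +-1.125. End stops at +-1.4. It turns stiffly, about 1.5 N at the tab, and stays where it is left: no springs or catches. Starts between -0.35 and 0.35. The disc is 184 mm across.
- tab_mid (a point): Middle of the upright tab on the disc's rim, at the bridge's end opposite the far end: a dark plate 10 mm thick along the rim (the way it is pushed) and 28 mm wide radially, its centre 72 mm from the axis. This point is 52 mm above the table; the tab's top is at 72 mm, its foot on the disc at 22 mm. Its x axis points along the bridge towards the far end.
- aim (a point): Point on the bridge's line beyond its far end, 185 mm from the axis, 24 mm above the table; turns with the turntable and lies over the spot of the piece that the bridge points at. Bridge and siding tracks are 40 mm wide, tops 24 mm above the table; sidings run from 98 to 160 mm from the axis.
- tower_mid (a point): Centre of the toy water tower, half-way up (50 mm above the table): a foot disc 44 mm across, a thin column, a round tank 44 mm across with two dark hoops, and a low conical roof; 76 mm high, loose on the board.
- tree_mid (a point): Centre of the turned toy tree: a cone on a short trunk, 44 mm across, 74 mm high, loose on the board.
- lamp_mid (a point): Centre of the toy lamp: a thin post on a foot disc 42 mm across with a 26 mm ball on top, 73 mm high, loose on the board.
- barrel_mid (a point): Centre of the toy barrel, 46 mm across its belly, 44 mm high, loose on the board.
- car: Red wooden dining car, 84 x 34 x 46 mm, loose on the table; origin under its centre.
- track: Dark walnut curved track, 40 mm wide, about 160 mm long, 12 mm thick, lying loose; origin under the middle of the piece.
- tunnel: Small wooden tunnel, 70 x 80 x 73 mm, loose; origin under its centre.
- signal: Orange toy signal on a 40 mm round foot, 101 mm high, loose; origin under its foot.
- canister: Clear plastic screw-top canister of train wheel sets, 98 mm across, 122 mm high, loose; origin under its centre.
Not all that is in view belongs to the job. Leave any pink look-alike of the signal alone.

How it is judged (in metres and radians):
On the way, in this order (a step that is already met when the one before it is completed fails the run):
1. the robot pushes the tab (contact force between any of the fingers, the arm and turntable_c2 above 0.4 N), for 0.02 s.
2. the bridge lines up with the water tower's siding and rests there (horizontal distance between aim and tower_mid below 0.015 m and velocity of joint turntable between -0.05 and 0.05 rad/s), for 0.3 s.
At the end, for the whole second after the job is handed in: The bridge points at the water tower's siding (the aim point within 15 mm of the tower's axis), the turntable is at rest, the four turned pieces are upright within 8 mm and the toys round about within 20 mm of where they started (all of step 2 and distance of each of tower_mid, tree_mid, lamp_mid, barrel_mid from where it was at the start of the episode below 0.008 m and distance of each of car, track, tunnel, signal, canister from where it was at the start of the episode below 0.02 m and angle between each of tower_mid, tree_mid, lamp_mid, barrel_mid, signal, canister's own z axis and vertical below 0.15 rad); the robot touches nothing.
It fails at once if a turned wooden piece on the board was moved, lifted or knocked over (distance of any of tower_mid, tree_mid, lamp_mid, barrel_mid from where it was at the start of the episode above 0.012 m).
It fails at once if a toy beside the board was moved or lifted (distance of any of car, track, tunnel, signal, canister from where it was at the start of the episode above 0.03 m).
It also fails if it takes over 40 s, if anything falls off the work surface, if the arm or the gripper's body presses on something with over 40 N, if the wrist force passes 120 N, or if a joint passes its speed limit or range.

## Working session

There is one attempt and no reset: what is moved stays moved. The work goes in short steps, Python scripts to look and compute and a shell command to move; the robot and the scene stay as the last step left them, time stands still between calls to the robot, and variables do not carry over. Pictures are saved under pics/ and viewed, at most 10 in all, crops included, and the job is handed in when it is done.

```bash
mkdir -p pics
python3 - <<'E'
from plant import *
import cv2
for c in ("top","side"):
    s=snapshot(c); cv2.imwrite(f"pics/{c}0.png",s["image"][:,:,::-1])
    for q in ["board","turntable","tab_mid","tower_mid","tree_mid","lamp_mid","barrel_mid","car","track","tunnel","signal","canister"]:
        print(c,q,[([round(float(v)) for v in d["xyz"]],round(float(d["p"]),2)) for d in search_frame(c,q)[:3]])
st=get_state();print(st)
E
```

```text
top board [([713, -40, 15], 0.91)]
top turntable []
top tab_mid [([713, -40, 13], 0.61)]
top tower_mid [([712, -38, 15], 0.51), ([633, -28, 23], 0.32)]
top tree_mid [([689, -199, 49], 0.56)]
top lamp_mid [([730, 128, 20], 0.61), ([630, -28, 24], 0.49)]
top barrel_mid [([760, -159, 60], 0.61)]
top car []
top track [([384, -392, 12], 0.88)]
top tunnel [([574, -489, 72], 0.74)]
top signal [([441, 412, 6], 0.69), ([404, 490, 5], 0.65), ([363, 412, 11], 0.51)]
top canister [([587, 479, 125], 0.76), ([692, -196, 51], 0.49)]
side board [([700, -2, 14], 0.9), ([730, 135, 23], 0.22)]
side turntable [([628, -2, 22], 0.83)]
side tab_mid [([631, -8, 20], 0.83)]
side tower_mid [([789, 80, 65], 0.84)]
side tree_mid [([688, -191, 41], 0.78)]
side lamp_mid [([730, 136, 23], 0.77), ([758, -143, 47], 0.36)]
side barrel_mid [([756, -142, 47], 0.54), ([702, 2, 12], 0.36)]
side car [([362, 282, 48], 0.79)]
side track [([375, -380, 13], 0.97)]
side tunnel [([571, -476, 66], 0.78)]
side signal [([406, 504, 5], 0.96), ([506, 360, 23], 0.85), ([356, 418, 19], 0.62)]
side canister [([581, 512, 124], 0.96)]
{'time': 1.3, 'joints': array([ 1.10207275,  0.46860841, -0.04855372,  1.53251158,  0.02413806,
        1.14101275, -0.08231751]), 'qd': array([-1.46450620e-03, -1.19314600e-03,  2.20412213e-03, -1.75325139e-03,
       -3.88740419e-05,  1.57213284e-03, -2.69169260e-05]), 'joint_efforts': array([-2.49122222e-04, -5.07840014e+01, -8.03049048e-02, -2.36453730e+01,
       -6.11311197e-02,  3.11757834e-02,  9.14676036e-06]), 'ee_pos': array([ 287.41157927, -610.76431265,  222.56213187]), 'orientation': array([ 3.06589592e+00,  6.85257233e-01, -1.00333927e-05]), 'contact_force': array([ 0.67167485, -0.66743093,  0.01109653]), 'torque': array([ 0.02699772, -0.02106406, -0.02193378]), 'grasp_force': 0.0, 'width': 1.003302427959008}
```

View pics/top0.png

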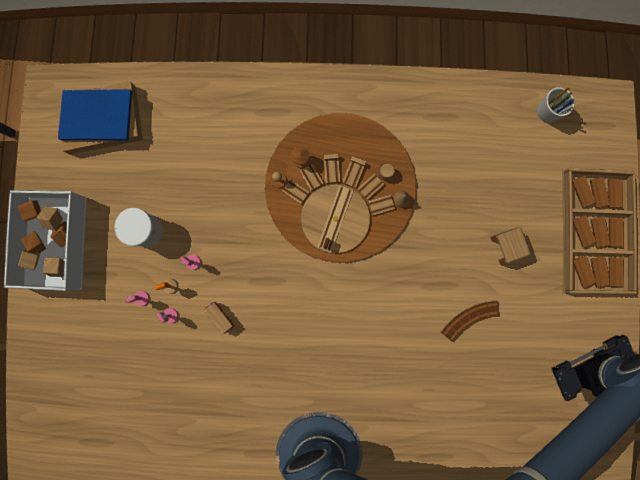

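View pics/side0.png

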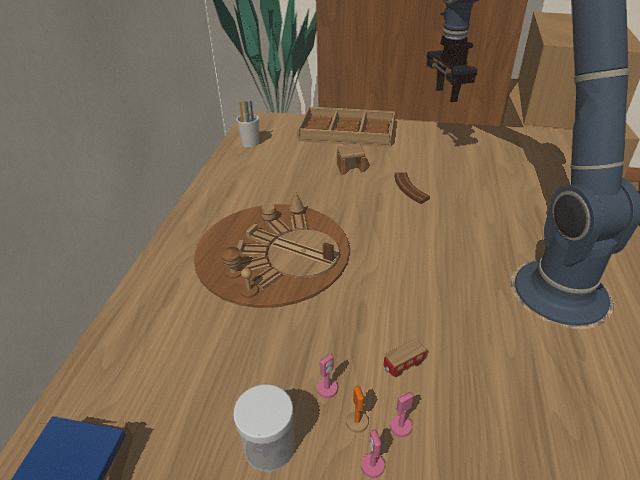

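```bash
cat > h.py <<'E'
import numpy as np, cv2
def K(s): return np.array([[s["fx"],0,s["cx"]],[0,s["fy"],s["cy"]],[0,0,1.]])
def undist(s,uv):  # -> slopes
    uv=np.atleast_2d(np.array(uv,float)); d=(uv-[s["cx"],s["cy"]])/[s["fx"],s["fy"]]; x=d.copy()
    for _ in range(30): x=d/(1+s["k1"]*(x**2).sum(1,keepdims=True))
    return x
def atz(s,uv,z):
    x=undist(s,uv); T=np.array(s["extrinsics"]); r=np.c_[x,np.ones(len(x))]@T[:3,:3].T; o=T[:3,3]
    return o+r*((z-o[2])/r[:,2:])
def proj(s,P):
    T=np.array(s["extrinsics"]); p=(np.atleast_2d(P)-T[:3,3])@T[:3,:3]; x=p[:,:2]/p[:,2:]
    return x*(1+s["k1"]*(x**2).sum(1,keepdims=True))*[s["fx"],s["fy"]]+[s["cx"],s["cy"]]
E
python3 - <<'E'
from plant import *
from h import *
t=snapshot("top"); s=snapshot("side")
a=t["image"][105:270,255:425,::-1]; b=s["image"][185:310,185:360,::-1]
cv2.imwrite("pics/tc.png",cv2.resize(a,None,fx=3.5,fy=3.5,interpolation=cv2.INTER_CUBIC))
cv2.imwrite("pics/sc.png",cv2.resize(b,None,fx=4.5,fy=4.5,interpolation=cv2.INTER_CUBIC))
# board outline by colour
im=cv2.cvtColor(t["image"],cv2.COLOR_RGB2LAB).astype(float)
print(im[230,290],im[240,280],im[280,300])
print(t["extrinsics"],t["fx"],t["k1"]); print(s["extrinsics"])
E
```

```text
[ 98. 144. 160.] [130. 136. 156.] [131. 136. 157.]
[[ 2.85152468e-02 -9.96769636e-01  7.50811088e-02  4.63824914e+02]
 [-9.99556307e-01 -2.77869371e-02  1.07273267e-02 -1.63163893e+00]
 [-8.60639947e-03 -7.53536882e-02 -9.97119728e-01  1.60936864e+03]
 [ 0.00000000e+00  0.00000000e+00  0.00000000e+00  1.00000000e+00]] 599.6525694531368 -0.18322354804959548
[[-9.82990418e-01 -9.62121547e-02  1.56438676e-01  4.07404341e+02]
 [-1.82155076e-01  6.19455369e-01 -7.63606295e-01  8.96511236e+02]
 [-2.34385709e-02 -7.79113770e-01 -6.26444225e-01  8.26034929e+02]
 [ 0.00000000e+00  0.00000000e+00  0.00000000e+00  1.00000000e+00]]
```

View pics/tc.png

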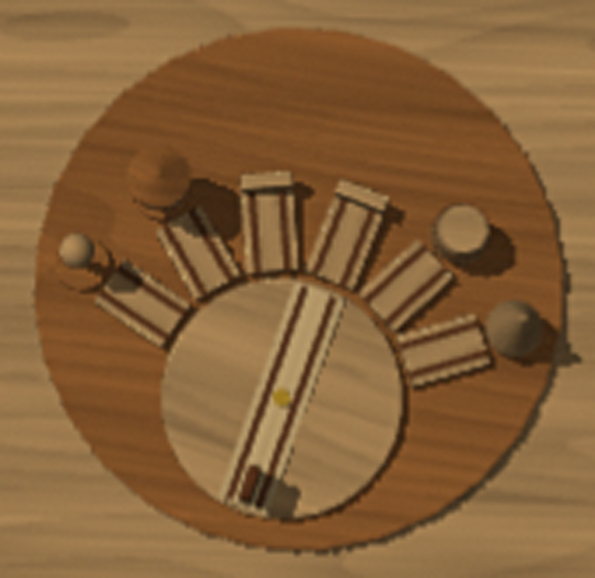

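View pics/sc.png

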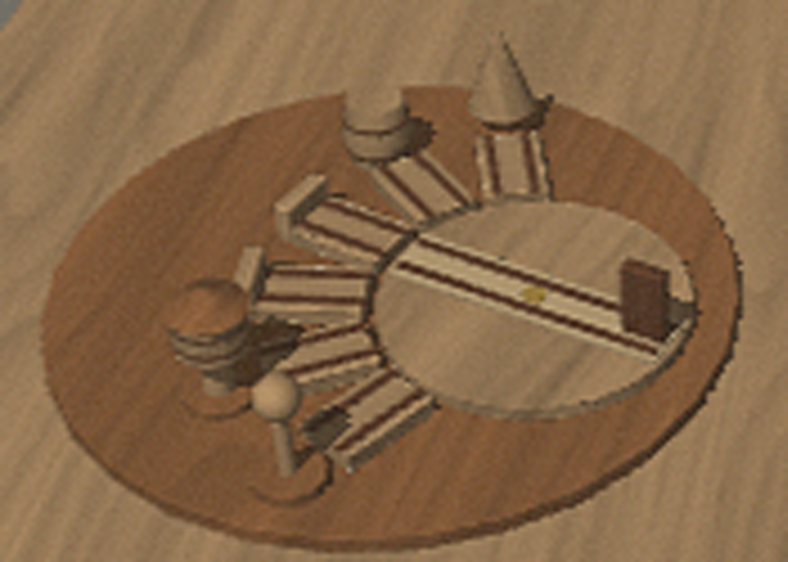

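The two candidates on the left are the lamp (top 277,177: ball on a thin post) and the piece at top 301,156 / side 232,258, which has a hooped tank and a conical roof. That second one is the water tower, on the +0.675 siding. The cone (tree) and the barrel are on the right. The tab is at top 328,243.

```bash
cat > fit.py <<'E'
from plant import *
from h import *
from scipy.optimize import least_squares
t=snapshot("top"); s=snapshot("side")
c=lambda l:np.array(l)/3.5+[255,105]-0.4
pts=c([(110,281),(178,328),(177,216),(220,288),(436,261),(383,314),(484,339),(408,366),(273,272),(331,283)])
A=[1.125,1.125,.675,.675,-.675,-.675,-1.125,-1.125,.225,-.225];R=[160,98]*4+[98,98]
W=atz(t,pts,24)[:,:2]
f=lambda p:(np.c_[p[0]+R*np.cos(p[2]+np.array(A)),p[1]+R*np.sin(p[2]+np.array(A))]-W).ravel()
r=least_squares(f,[640,-30,0]);print(r.x,np.round(f(r.x).reshape(-1,2),1).tolist())
B=atz(t,c([(322,291),(245,508),(283,398)]),24)[:,:2];d=B[0]-B[1]
print("hub",B[2],"bridge mid",(B[0]+B[1])/2,"theta",np.arctan2(d[1],d[0])-r.x[2],np.hypot(*d))
x,y,w=r.x
print("tower",x+185*np.cos(w+.675),y+185*np.sin(w+.675))
# side check of hub and tab
cs=lambda l:np.array(l)/4.5+[185,185]-0.4
print("side hub",atz(s,cs([(534,295)]),24),"tower roof tip",atz(s,cs([(207,288)]),76),"tabtop",atz(s,cs([(645,265)]),72), "top: tip",atz(t,c([(160,178)]),76),"tabtop",atz(t,c([(256,484)]),72))
E
python3 fit.py
```

```text
[ 6.33331147e+02 -2.59941435e+01 -1.31261983e-01] [[-0.3, -0.6], [0.8, 0.6], [-2.4, -2.3], [-0.5, 0.2], [0.8, -1.3], [0.0, 3.7], [-1.4, -0.2], [1.9, 1.1], [-0.3, -1.2], [1.3, -0.0]]
hub [634.57283751 -25.79556051] bridge mid [633.84516579 -26.35082839] theta -0.1816318773029817 175.9084251482556
tower 791.6506034217697 69.71348299584292
side hub [[636.00556946 -28.05385867  24.        ]] tower roof tip [[798.69159509  53.8010082   76.        ]] tabtop [[567.17184893  -7.22381808  72.        ]] top: tip [[790.93034379  70.58652386  76.        ]] tabtop [[565.40757264  -6.92749727  72.        ]]
```

```bash
python3 -m pendant '{"travel":[[0.06,0.13,0],[0.06,0.13,0],[0.06,0.13,0],[0.06,0.13,0],[0.06,0.13,0],[0.06,0.13,0],[0.06,0.13,0],[0.06,0.13,0]],"twist":[[0,0,-0.017],[0,0,-0.017],[0,0,-0.017],[0,0,0],[0,0,0],[0,0,0],[0,0,0],[0,0,0]],"gripper":[0,0,0,0,0,0,0,0]}' 10
```

```text
time: 2.17
ee_pos: [407.9, -349.1, 222.9]
orientation: [3.135, 0.187, 0.001]
contact_force: [0.0, -0.8, -0.7]
width: 0.48
grasp_force: 0.0
```

```bash
python3 -m pendant '{"travel":[[0.06,0.14,0],[0.06,0.14,0],[0.06,0.14,0],[0.06,0.14,0],[0.06,0.14,0],[0.06,0.14,0],[0.06,0.14,0],[0.06,0.14,0]],"twist":[[0,0,0],[0,0,0],[0,0,0],[0,0,0],[0,0,0],[0,0,0],[0,0,0],[0,0,0]],"gripper":[0,0,0,0,0,0,0,0]}'
python3 -m pendant '{"travel":[[0.06,0.14,0],[0.06,0.14,0],[0,0,0],[0,0,0]],"twist":[[0,0,0],[0,0,0],[0,0,0],[0,0,0]],"gripper":[0,0,0,0]}'
```

```text
time: 2.83
ee_pos: [527.9, -69.0, 223.0]
orientation: [3.136, 0.187, 0.001]
contact_force: [0.2, -0.0, 0.7]
width: 0.012
grasp_force: 0.0
time: 3.17
ee_pos: [557.9, 2.2, 222.6]
orientation: [-3.135, -0.196, -0.001]
contact_force: [0.6, -1.4, 0.9]
width: 0.006
grasp_force: 0.0
```

```bash
python3 -m pendant '{"travel":[[0.04,0.08,0],[0.04,0.08,0],[0,0,-0.15],[0,0,-0.15],[0,0,-0.15],[0,0,-0.15],[0,0,-0.14],[0,0,0]],"twist":[[0,0,0],[0,0,0],[0,0,0],[0,0,0],[0,0,0],[0,0,0],[0,0,0],[0,0,0]],"gripper":[0,0,0,0,0,0,0,0]}'
python3 -m pendant '{"travel":[[0,0,0]],"twist":[[0,0,0]],"gripper":[0]}'
python3 - <<'E'
from plant import *
import cv2
s=snapshot("side")
cv2.imwrite("pics/s1.png",cv2.resize(s["image"][150:310,185:395,::-1],None,fx=3.5,fy=3.5,interpolation=cv2.INTER_CUBIC))
E
```

```text
time: 3.83
ee_pos: [571.8, 36.3, 31.1]
orientation: [3.134, 0.184, -0.022]
contact_force: [0.2, 0.2, -0.7]
width: 0.003
grasp_force: 0.0
time: 3.92
ee_pos: [576.1, 37.6, 36.5]
orientation: [3.135, 0.185, -0.006]
contact_force: [1.0, 0.2, 0.5]
width: 0.007
grasp_force: 0.0
```

View pics/s1.png

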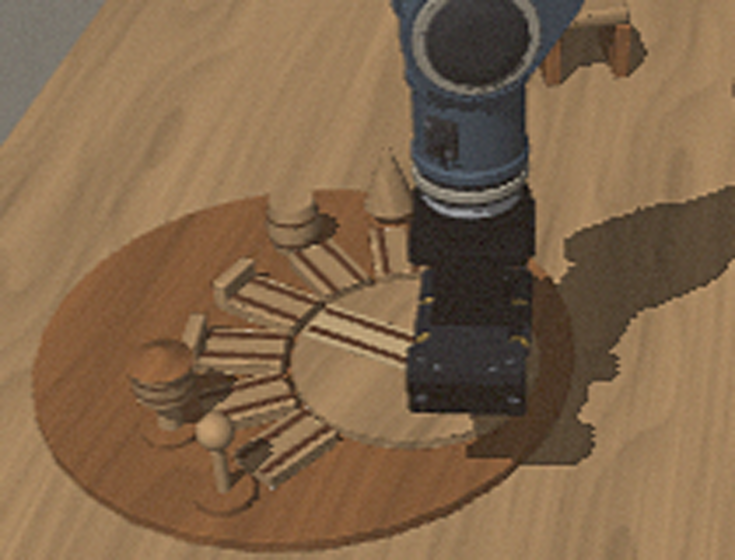

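```bash
python3 -m pendant '{"travel":[[-0.008,-0.024,0],[-0.008,-0.024,0],[-0.008,-0.024,0],[-0.008,-0.024,0],[-0.008,-0.024,0],[-0.008,-0.024,0],[-0.008,-0.024,0],[0,0,0]],"twist":[[0,0,0.005],[0,0,0.005],[0,0,0.005],[0,0,0.005],[0,0,0.005],[0,0,0.005],[0,0,0.005],[0,0,0]],"gripper":[0,0,0,0,0,0,0,0]}'
python3 -m pendant '{"travel":[[0,-0.024,0],[0,-0.024,0],[0,-0.024,0],[0,-0.024,0],[0,-0.024,0],[0,0,0],[0,0,0]],"twist":[[0,0,0.006],[0,0,0.006],[0,0,0.006],[0,0,0.006],[0,0,0.006],[0,0,0],[0,0,0]],"gripper":[0,0,0,0,0,0,0]}'
python3 - <<'E'
from plant import *
import cv2
t=snapshot("top"); s=snapshot("side")
a=cv2.resize(t["image"][105:270,255:425,::-1],None,fx=3.5,fy=3.5,interpolation=cv2.INTER_CUBIC)
cv2.imwrite("pics/t2.png",a)
E
```

```text
time: 4.63
ee_pos: [565.6, -4.2, 41.0]
orientation: [3.095, 0.527, 0.009]
contact_force: [-0.1, 0.4, 0.6]
width: 0.006
grasp_force: 0.2
time: 5.22
ee_pos: [564.7, -33.2, 39.4]
orientation: [3.032, 0.815, 0.005]
contact_force: [-0.0, 0.1, 0.1]
width: 0.004
grasp_force: 0.0
```

View pics/t2.png

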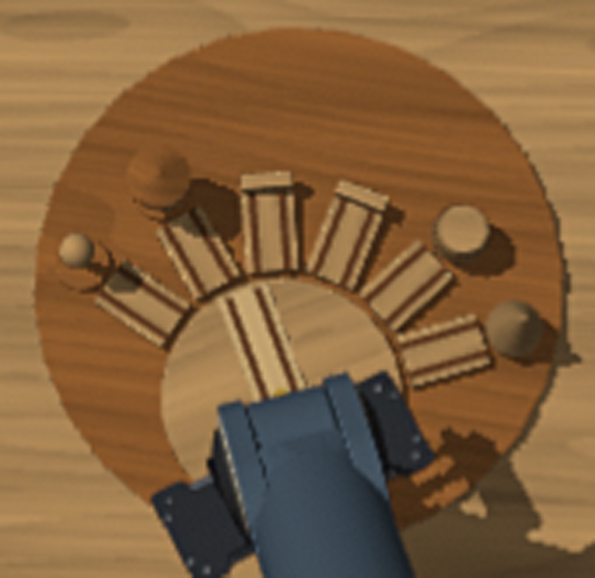

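The bridge far end is now at crop (245,290). It is still about 0.19 rad short of the tower siding, whose inner end is at (220,288), so about 13 mm more at the tab.

```bash
python3 -m pendant '{"travel":[[0,-0.018,0],[0,-0.018,0],[0,-0.018,0],[0,0,0],[0,0,0]],"twist":[[0,0,0],[0,0,0],[0,0,0],[0,0,0],[0,0,0]],"gripper":[0,0,0,0,0]}'
python3 - <<'E'
from plant import *
import cv2
t=snapshot("top")
a=cv2.resize(t["image"][105:270,255:425,::-1],None,fx=3.5,fy=3.5,interpolation=cv2.INTER_CUBIC)
cv2.imwrite("pics/t3.png",a)
E
```

```text
time: 5.73
ee_pos: [563.2, -47.2, 37.4]
orientation: [3.033, 0.818, -0.001]
contact_force: [-0.7, 0.1, 0.2]
width: 0.008
grasp_force: 0.0
```

View pics/t3.png

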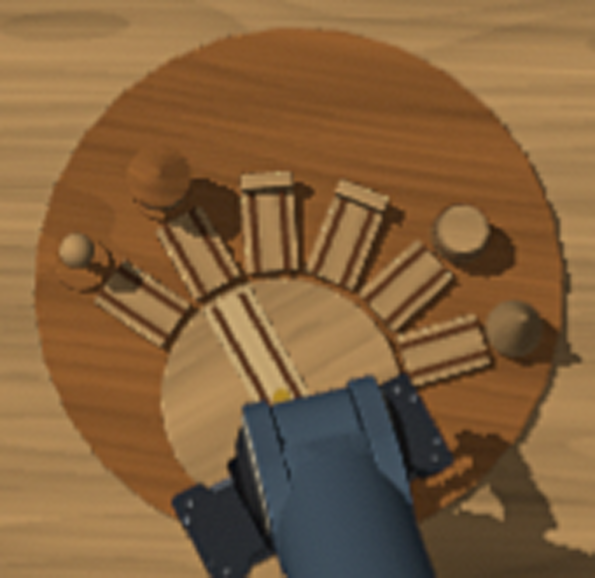

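The bridge far end is at crop (228,297), about 0.03 rad short. One small nudge more, then back off and check with a clear view.

```bash
python3 -m pendant '{"travel":[[0.002,-0.007,0],[0,0,0],[0,0,0],[0,0,0],[0,0,0]],"twist":[[0,0,0],[0,0,0],[0,0,0],[0,0,0],[0,0,0]],"gripper":[0,0,0,0,0]}'
python3 -m pendant '{"travel":[[-0.03,0.05,0],[-0.05,0.08,0],[-0.05,0.08,0],[0,0,0.12],[0,0,0.15],[0,0,0.15],[0,0.15,0.1],[0,0.15,0.1]],"twist":[[0,0,0],[0,0,0],[0,0,0],[0,0,0],[0,0,0],[0,0,0],[0,0,0],[0,0,0]],"gripper":[0,0,0,0,0,0,0,0]}'
python3 -m pendant '{"travel":[[-0.05,0.15,0],[-0.05,0.15,0],[-0.05,0.15,0],[0,0.15,0],[0,0,0],[0,0,0]],"twist":[[0,0,0],[0,0,0],[0,0,0],[0,0,0],[0,0,0],[0,0,0]],"gripper":[0,0,0,0,0,0]}'
python3 - <<'E'
from plant import *
import cv2
t=snapshot("top")
a=cv2.resize(t["image"][105:270,255:425,::-1],None,fx=3.5,fy=3.5,interpolation=cv2.INTER_CUBIC)
cv2.imwrite("pics/t4.png",a)
E
```

```text
time: 6.2
ee_pos: [563.8, -48.1, 37.5]
orientation: [3.033, 0.819, -0.0]
contact_force: [0.2, 0.0, -0.0]
width: 0.005
grasp_force: 0.2
time: 6.87
ee_pos: [531.4, 73.3, 190.9]
orientation: [3.033, 0.812, 0.003]
contact_force: [0.4, 0.5, -0.6]
width: 0.004
grasp_force: 0.0
time: 7.37
ee_pos: [492.2, 227.2, 188.9]
orientation: [-3.029, -0.829, -0.0]
contact_force: [0.3, -0.6, -0.5]
width: 0.004
grasp_force: 0.0
```

View pics/t4.png

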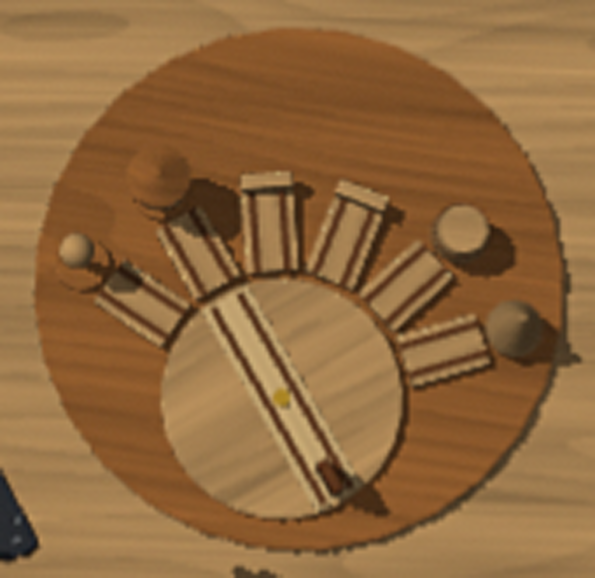

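Run:
```python
from plant import *
from h import *
t=snapshot("top"); c=lambda l:np.array(l)/3.5+[255,105]-0.4
P=atz(t,c([(225,299),(339,500),(214,311),(325,500),(241,295),(352,485)]),24)[:,:2]
for i in (0,2,4):
    d=P[i]-P[i+1]; print(np.arctan2(d[1],d[0]), "target",.675-.1313)
# independent: masked template registration of the bridge picture against the start
u=atz(t,c([(160,178)]),76)[0,:2]-[633.8,-26]; print("tower dir",np.arctan2(u[1],u[0]))
```

```text
0.5402307080388337 target 0.5437000000000001
0.5557996943160063 target 0.5437000000000001
0.5523942513104677 target 0.5437000000000001
tower dir 0.5511513429773411
```

The bridge is within about 0.01 rad of the target (the limit is about 0.08). The pieces stand unmoved and the arm is clear.

```bash
python3 -c "from plant import *;print(sign_off())"
```

```text
the job is handed in; nothing more can be done
None
```

The job is handed in: the bridge's far end lines up with the water tower's siding (+0.675) to within about 0.01 rad by camera, the turned pieces look unmoved, and the arm is clear of the board.

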